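# Load the sample carousel: seat the tube rack on its pegs

### The job

Turn the sample carousel until its one empty bay faces the loading ramp, then slide the loose tube rack along the ramp, without lifting it off, until it is fully home on the bay's two alignment pegs against the hub. Leave the rack seated upright with its bay still facing the ramp, and do not disturb the things standing around.

Things in the scene. Friction and masses are not known exactly. Their poses are not given: they have to be found in the camera images.
- station: White fixed base of a bench sample carousel: a round foot 224 mm across under the turntable, and a loading ramp that runs out from it to y = 318 mm. Origin on the worktop, on the carousel's vertical axis; z up; +y runs from the axis along the middle of the ramp (the rack is pushed toward -y). The ramp's level top is 25 mm above the worktop, level with the turntable's.
- ramp_throat (a point): Inner end of the ramp, mid-width, on its top face, 106 mm from the axis; +y outward along the ramp. Two aluminium guides, 12 mm high (tops 37 mm above the worktop), start here: parallel and 57 mm apart for the first 49 mm, then flaring to 116 mm apart at the outer end, 206 mm from here. They centre and straighten a rack pushed in.
- carousel (a joint): Angle (rad) of the aluminium turntable, 200 mm across, counter-clockwise from above; 0: the empty bay faces exactly down the ramp. Stays where left (friction 0.08 N m); stops at +-3.1. Three bays 120 degrees apart round a white hub 56 mm high: two hold fixed racks that look like the loose one, one is empty. Within about 3 degrees the pegs' tapered tips let the rack slip on and straighten it.
- bay (a point): Empty bay: point on the turntable's top at the foot of the bay's hub plate, mid-width, 40 mm from the axis. Turns with the carousel; +y outward, z up. Two level steel pegs, 10 mm thick, tapering to 2 mm tips at y = 28 mm, stand out from the plate at x = -16 and +16 mm, 17.5 mm above the turntable. A rack fully home touches the plate: its origin is then 27 mm from here along +y.
- post_a (a point): Centre of the top of one of three upright black finger posts (12 mm thick, 54 mm high over the turntable, 88 mm from the axis) by which the carousel is turned, by pushing or pinching. The posts stand between the bays; this one is 60 degrees counter-clockwise from the empty bay.
- post_b (a point): Centre of the top of the finger post opposite the empty bay (180 degrees from it); same size as post_a.
- post_c (a point): Centre of the top of the finger post 60 degrees clockwise from the empty bay; same size as post_a.
- rack: Loose grey tube rack on the flared part of the ramp, 0.1 to 0.2 kg: block 54 x 54 mm, 40 mm high, with sixteen white-capped tubes 8 mm high on it. Origin at the centre of its underside, z up. Its -y face looks to the carousel and has two sockets 13 mm square, 34 mm deep, at x = -16 and +16 mm, 17.5 mm up; the +y face is the plain back to push on. Not to be lifted off.
- timer: White bench timer, 74 x 62 x 19 mm, loose bystander, origin at the centre of its underside. Leave alone.
- dish: Round culture dish, 62 mm across, 14 mm high, loose bystander, origin at the centre of its underside. Leave alone.
- usb_stick: Black memory stick, 18 x 54 x 8 mm, loose bystander, origin at the centre of its underside. Leave alone.
- beaker: Clear beaker, 68 mm across, 90 mm high, loose bystander, origin at the centre of its underside. Leave alone.
Not all that is in view belongs to the job. There is more than one size of the rack; the job needs the middle-sized.

How it is judged:
On the way, in this order (a step that is already met when the one before it is completed fails the run):
1. the empty bay is turned to face the ramp (within 0.2 rad) while the rack is still out on the ramp (value of joint carousel between -0.2 and 0.2 rad and y of rack in the frame of station above 0.125 m), for 0.2 s.
2. the rack is fully home on the pegs (y of rack in the frame of bay below 0.03 m and x of rack in the frame of bay between -0.004 and 0.004 m and z of rack in the frame of bay between -0.004 and 0.004 m and angle between the y axis of rack and the y axis of bay, either way round below 0.06 rad and angle between rack's own z axis and vertical below 0.06 rad), for 0.2 s.
At the end, for the whole second after the job is handed in: The rack is seated on the two pegs of the empty bay: its back-to-front position within 3 mm of touching the hub plate, within 4 mm sideways and in height, straight and upright within 0.06 rad, at rest; the bay faces the ramp within 0.15 rad (all of step 2 and value of joint carousel between -0.15 and 0.15 rad and velocity of joint carousel between -0.05 and 0.05 rad/s and linear speed of rack below 0.01 m/s).
It fails at once if the rack is lifted more than 15 mm off the ramp (z of rack in the frame of station above 0.04 m).
It fails at once if the rack is tipped more than 0.35 rad (angle between rack's own z axis and vertical above 0.35 rad).
It fails at once if the timer, dish, memory stick or beaker is moved more than 30 mm (distance of any of timer, dish, usb_stick, beaker from where it was at the start of the episode above 0.03 m).
It also fails if it takes over 72 s, if anything falls off the work surface, if the arm or the gripper's body presses on something with over 40 N, if the wrist force passes 120 N, or if a joint passes its speed limit or range.

### The arm

A 7-joint arm with a two-finger parallel gripper is mounted at the origin on a cart in front of the work surface, level with it; the furniture and walls round the work are solid. World frame = base frame: x ahead of the robot, y to its left, z up, the work surface at z = 0. Lengths are in m, angles in rad, forces in N, time in s.
With the tool pointing down it reaches from about 0.425 to 0.95 m from the base axis. Payload 4.7 kg.
Tool frame: the origin (TCP) lies midway between the tips of the shut fingers; the grasp point (between the pads) lies 19 mm behind it; z points along the fingers, y is the line along which they close (so a half turn about z gives the same grasp; the last joint's range is limited). The gripper opens to 87 mm and grips with 3 to 60 N. Pads are 19 mm wide; open, the fingers measure 117 mm over their backs; the gripper's body (75 mm by 190 mm) begins 51 mm behind the grasp point.
Start: joints at [-1.254, 0.469, -0.049, 1.532, 0.024, 1.141, -0.082], TCP at [0.229, 0.635, 0.223] pointing down, gripper open.
Joint ranges: [-2.59, 2.59], [-0.33, 1.99], [-1.39, 1.29], [0.1, 2.45], [-1.04, 4.18], [0.21, 1.99], [-2.66, 2.66]. Speed limits (rad/s): [2.57, 2.57, 3.14, 3.14, 3.14, 3.14, 3.14].

### API

Orientations are given as a unit quaternion [x, y, z, w].
In Python, from cell import get_state, get_image, hand_in gives the robot as it stands.
- The arm moves only by the tool step_arm, never from a script. Its argument "steps" is one flat list of numbers, 7 for each row, row after row: the shift along the tool's x, y, z in m, then the turn, a rotation vector about the tool's x, y, z in rad, then the opening, from 0 (shut) to 1 (fully open). A call has 1 to 12 rows; each row is the pose to reach, as a shift and turn from the pose commanded when the call began, along the tool's axes at that moment; what a row does not reach only later rows make up. A row lasts 1/8 s, in which the tool goes at most 62.5 mm and 10.7 degrees, less where a joint would pass 70% of its speed; a pose out of reach is approached as far as the arm can. A call with a gripper value outside its range is refused whole. The fingers move at their own pace and stop on an object; "newtons" is the grip in N (left out, the last holds). Time passes only in rows, so rows that repeat a pose let the fingers close. It gives the time, the measured TCP pose, the force, the opening and the grip force at its end, in the units of the state.
- get_state(): the state, without advancing time (a new reading comes with each control period).
- get_image(name): name is "side" or "top"; returns a dict with "pixels" (480x640x3 uint8, red, green, blue), "depth" (480x640 float32, m along the optical axis (not along the pixel's ray), 0 where there is no reading), "camera_matrix" (3x3 intrinsics, pixels), "T" (4x4, takes a point from camera to world coordinates). Camera axes: x right, y up, looking along -z (the intrinsics and any distortion apply to the point x, -y, -z); pixel columns grow to the right and rows downward; lengths in m; the calibration is good to about 2 mm. A picture is of the moment at which its call begins.
- hand_in(): hands the job in; it is judged then, once.
The state is a dict: "t": time; "joints": joint angles; "dq": joint speeds; "joint_torque": joint torques, N m; "tcp_pos": TCP position; "eef_rot": TCP orientation; "force": force on the tool from outside, world axes, zero at the start; "moment": the same for the moment, N m; "grip_width": finger opening in m; "finger_force": force on a finger pad.
Only numpy, scipy, OpenCV 4.12 (cv2) and the standard library are available. Lean on these libraries where they do the work, as an engineer would, in place of code of your own. Each camera call takes 0.05 s, during which the arm holds its last target. There are 200 camera calls.

## Working session

There is one attempt and no reset: what is moved stays moved. The work goes in short steps, Python scripts to look and compute and a tool call to move; the robot and the scene stay as the last step left them, time stands still between calls to the robot, and variables do not carry over. Pictures are saved under pics/ and viewed, at most 10 in all, crops included, and the job is handed in when it is done.

Besides the shell and the picture viewer there is one more tool, called after "Request:" as name(argument=value, ...), one argument or row to a line, values as JSON. step_arm: Moves the arm, as the interface text tells. Its arguments: {"type":"object","properties":{"steps":{"type":"array"},"newtons":{"type":"number"}},"required":["steps"]}

```bash
mkdir -p pics
python3 - <<'E'
from cell import get_state,get_image
import cv2,numpy as np
print(get_state())
for n in("top","side"):
    d=get_image(n);cv2.imwrite(f"pics/{n}0.png",d["pixels"][:,:,::-1]);print(n,d["camera_matrix"],d["T"].round(4),[k for k in d])
    np.savez(f"{n}0.npz",**d)
E
```

```text
{'t': 0.0, 'joints': array([-1.2539096 ,  0.46940648, -0.04856897,  1.53368802,  0.02411031,
        1.14099465, -0.08228612]), 'dq': array([ 0.00275485,  0.00053359, -0.00079164, -0.00147873,  0.00062325,
       -0.00060458,  0.001033  ]), 'joint_torque': array([-1.43362064e-03, -5.07976663e+01, -8.16925638e-02, -2.36165786e+01,
       -6.15434186e-02,  3.78188014e-02,  1.78330229e-04]), 'tcp_pos': array([0.22858821, 0.63448196, 0.22152542]), 'eef_rot': array([ 1.72020157e-01,  9.85092967e-01, -9.47860513e-04, -1.19142310e-04]), 'force': array([-0.96318521, -0.43105885, -0.34920346]), 'moment': array([-0.00594567,  0.00668342,  0.01057187]), 'finger_force': 0.0, 'grip_width': 0.08713558774492972}
top [[463.6223375    0.         313.92439352]
 [  0.         463.6223375  244.54581453]
 [  0.           0.           1.        ]] [[-0.0108  0.9899 -0.1414  0.3348]
 [-0.9998 -0.008   0.0203  0.2229]
 [ 0.019   0.1416  0.9897  1.6858]
 [ 0.      0.      0.      1.    ]] ['pixels', 'depth', 'camera_matrix', 'T']
side [[461.4146356    0.         320.17578699]
 [  0.         461.4146356  234.33241971]
 [  0.           0.           1.        ]] [[ 0.5112  0.7187 -0.4713 -0.0351]
 [-0.8593  0.4375 -0.2649 -0.1208]
 [ 0.0158  0.5404  0.8413  1.1437]
 [ 0.      0.      0.      1.    ]] ['pixels', 'depth', 'camera_matrix', 'T']
```

View pics/top0.png

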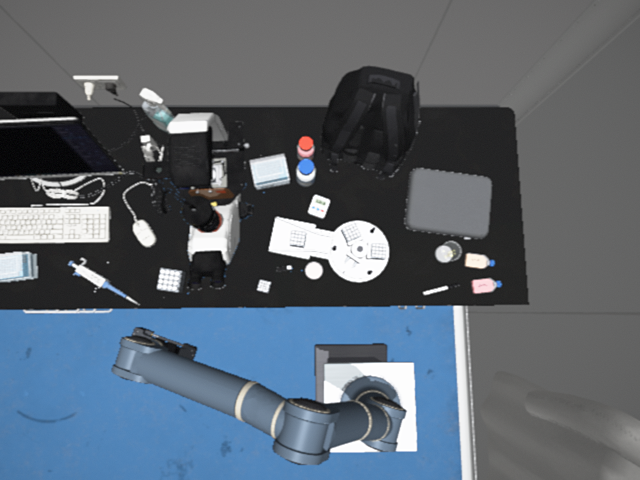

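View pics/side0.png

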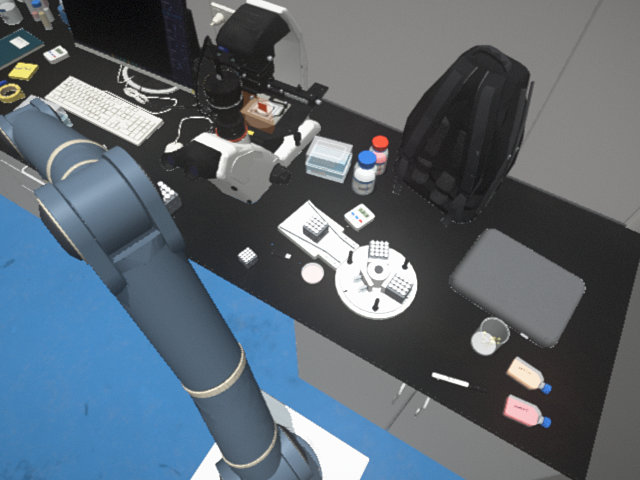

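The top view shows the carousel at about (360,250), the ramp running left to (270,237) and the rack at (297,238). The timer is at (318,206), the dish at (313,270), the memory stick near (288,268) and the beaker at (448,252). I'll zoom in on the carousel and ramp.

```bash
cat > h.py <<'E'
import numpy as np,cv2
from cell import get_state,get_image
def ray(d,u,v):
    K,T=d["camera_matrix"],d["T"]
    c=np.array([(u-K[0,2])/K[0,0],-(v-K[1,2])/K[1,1],-1.0])
    return T[:3,3],T[:3,:3]@c
def onz(d,u,v,z):
    o,r=ray(d,u,v);return o+r*(z-o[2])/r[2]
def two(d1,p1,d2,p2):
    o1,r1=ray(d1,*p1);o2,r2=ray(d2,*p2)
    s=np.linalg.lstsq(np.c_[r1,-r2],o2-o1,rcond=None)[0]
    a,b=o1+s[0]*r1,o2+s[1]*r2
    return (a+b)/2,np.linalg.norm(a-b)
def proj(d,P):
    q=np.linalg.inv(d["T"])@np.r_[P,1];K=d["camera_matrix"]
    return K[0,0]*q[0]/-q[2]+K[0,2],K[1,1]*-q[1]/-q[2]+K[1,2]
def cloud(d):
    K,T=d["camera_matrix"],d["T"];z=d["depth"];v,u=np.mgrid[:480,:640]
    c=np.stack([(u-K[0,2])/K[0,0]*z,-(v-K[1,2])/K[1,1]*z,-z],-1)
    return c@T[:3,:3].T+T[:3,3]
def crop(d,x,y,w,h,s,f):
    cv2.imwrite(f,cv2.resize(d["pixels"][y:y+h,x:x+w,::-1],None,fx=s,fy=s,interpolation=cv2.INTER_CUBIC))
E
python3 - <<'E'
from h import *
t=dict(np.load("top0.npz"));s=dict(np.load("side0.npz"))
a=cv2.resize(t["pixels"][190:290,260:400],None,fx=5.7,fy=5.7,interpolation=2);cv2.imwrite("pics/tc.png",a[:,:,::-1])
crop(s,270,195,160,130,5-.4,"pics/sc.png")
# ramp+turntable white component at z .025
P=cloud(t);hsv=cv2.cvtColor(t["pixels"],cv2.COLOR_RGB2HSV)
m=((P[...,2]>.015)&(P[...,2]<.045));m[:,:260]=0;m[:,400:]=0;m[:190]=0;m[290:]=0
m=m.astype(np.uint8);n,l,st,c=cv2.connectedComponentsWithStats(m)
for i in range(1,n):
    if st[i,4]>20: print(i,st[i],c[i])
print(onz(t,360,250,.025),onz(t,297,238,.065))
E
```

```text
1 [308 195  21  23 219] [317.91780822 206.15525114]
2 [ 268  217  120   65 3506] [328.459498   246.71306332]
3 [306 262  16  17  84] [313.10714286 269.6547619 ]
11 [260 280  11  10  87] [264.14942529 284.8045977 ]
[0.55076474 0.02213721 0.025     ] [0.59020597 0.24918082 0.065     ]
```

View pics/tc.png

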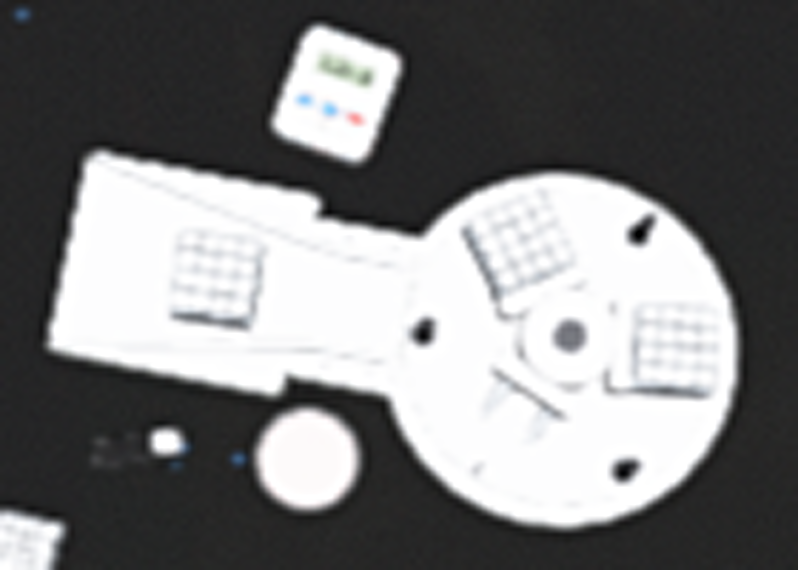

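View pics/sc.png

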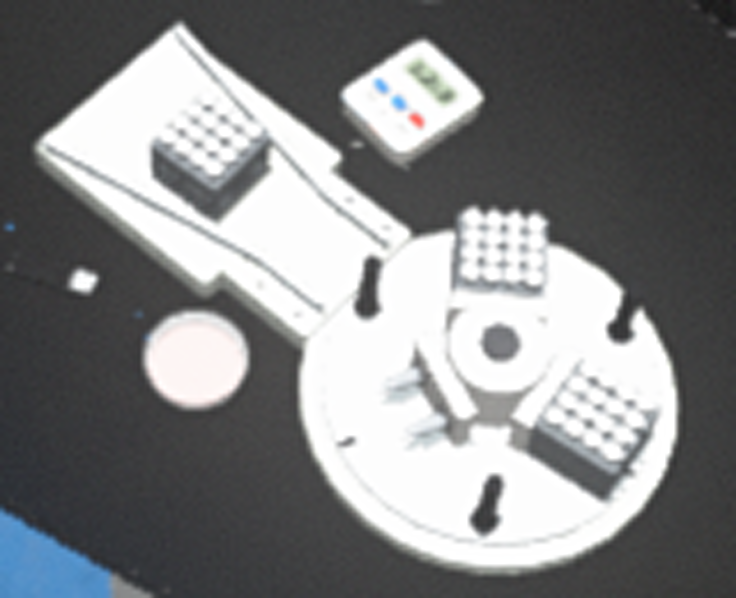

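The crops show the bay plate facing lower left, with its pegs near (520,400) in the top crop. The posts are at (423,332) for c, (625,468) for a and (640,230) for b. The rack on the ramp is centred near (217,278). The bay has to turn clockwise by roughly 65°, so next I'll measure it properly.

```bash
cat > meas.py <<'E'
from h import *
def posts(t,s,verbose=True,c0=(.55,.02)):
    out=[]
    for d in(t,s):
        P=cloud(d);g=d["pixels"].max(2)
        m=(g<110)&(np.hypot(P[...,0]-c0[0],P[...,1]-c0[1])<.11)&(P[...,2]>.03)&(P[...,2]<.1)
        n,l,st,c=cv2.connectedComponentsWithStats(m.astype(np.uint8))
        for i in range(1,n):
            if st[i,4]<5: continue
            q=P[l==i];k=q[:,2]>.07
            vv,uu=np.where(l==i)
            print(st[i],c[i].round(1),q.mean(0).round(4),"top",k.sum(),q[k].mean(0).round(4) if k.any() else "")
E
python3 - <<'E'
from meas import *
t=dict(np.load("top0.npz"));s=dict(np.load("side0.npz"))
posts(t,s)
P=cloud(t)
# white outline -> foot circle & ramp
g=t["pixels"].min(2);m=(g>150).astype(np.uint8);n,l=cv2.connectedComponents(m)
L=(l==l[262,350]).astype(np.uint8);cs=cv2.findContours(L,0,cv2.CHAIN_APPROX_NONE)[0]
c=max(cs,key=len);print("approx",cv2.approxPolyDP(c,2,True)[:,0].tolist())
# heights
for u,v in((285,228),(320,240),(345,275),(360,249),(297,238),(299,231)):print((u,v),P[v,u].round(4))
# rack by height
for n_,d in(("top",t),("side",s)):
    Q=cloud(d);k=(Q[...,2]>.055)&(Q[...,2]<.085)&(abs(Q[...,0]-.585)<.06)&(Q[...,1]>.17)&(Q[...,1]<.33)
    q=Q[k];r=cv2.minAreaRect((q[:,:2]*1000).astype(np.float32));print(n_,len(q),r,np.median(q,0))
E
```

```text
[371 228   3   4   8] [372.1 229.8] [ 0.6175 -0.0177  0.067 ] top 3 [ 0.6194 -0.0182  0.078 ]
[333 246   3   4  10] [334.  247.8] [0.5544 0.1187 0.0633] top 4 [0.5547 0.1194 0.0756]
[368 271   4   3  10] [369.2 271.9] [ 0.4675 -0.003   0.0682] top 5 [ 0.4684 -0.0037  0.0787]
[347 251   6  12  39] [349.8 256.9] [0.5529 0.1154 0.0566] top 11 [0.5547 0.1156 0.0764]
[403 256   7  13  44] [406.2 261.6] [ 0.617  -0.0226  0.0605] top 18 [ 0.619  -0.0229  0.0761]
[385 288  22  15 105] [394.1 295.5] [ 0.5165 -0.0373  0.0472] top 0 
[373 299   6  11  38] [375.8 304.2] [ 0.4648 -0.0088  0.0575] top 12 [ 0.4661 -0.0081  0.0777]
approx [[275, 218], [270, 251], [303, 258], [310, 255], [327, 258], [340, 276], [359, 282], [373, 278], [386, 264], [387, 241], [382, 232], [370, 223], [350, 221], [332, 232], [318, 229], [311, 223]]
(285, 228) [0.6329 0.293  0.0288]
(320, 240) [0.5878 0.1667 0.0298]
(345, 275) [0.4612 0.0778 0.0185]
(360, 249) [0.5467 0.0291 0.0835]
(297, 238) [0.5916 0.2493 0.0559]
(299, 231) [0.6146 0.2419 0.0688]
top 235 ((590.8876953125, 249.0019989013672), (53.73908233642578, 53.70254135131836), 80.93089294433594) [0.58945896 0.24911132 0.06852093]
side 345 ((589.2406616210938, 245.50827026367188), (55.40766143798828, 55.96315383911133), 80.46837615966797) [0.58434415 0.2429919  0.06813203]
```

```bash
cat >> h.py <<'E'
from scipy.spatial.transform import Rotation as R
def rel(p,yaw,s=None):
    """shift + rotvec in current tool frame to reach TCP p with tool y at world angle yaw(deg), pointing down"""
    s=s or get_state();R0=R.from_quat(s["eef_rot"]);a=np.radians(yaw)
    y=np.array([np.cos(a),np.sin(a),0]);z=np.array([0,0,-1.]);R1=R.from_matrix(np.c_[np.cross(y,z),y,z])
    return np.r_[R0.inv().apply(np.array(p)-s["tcp_pos"]),(R0.inv()*R1).as_rotvec()].round(4)
E
python3 - <<'E'
from h import *
t=dict(np.load("top0.npz"));s=dict(np.load("side0.npz"))
ax=np.array([.5469,.0303])
e=[onz(t,275,218,.025),onz(t,270.,251,.025)];print(e)
m=(e[0]+e[1])/2-np.r_[ax,0];print("mid dir",np.degrees(np.arctan2(m[1],m[0])),np.hypot(*m[:2]))
d=e[0]-e[1];print("edge normal",np.degrees(np.arctan2(d[1],d[0]))+90,np.hypot(*d[:2]))
# outline lines, world, sub-pixel via fitLine
g=t["pixels"].min(2);M=(g>150).astype(np.uint8);n,l=cv2.connectedComponents(M)
c=max(cv2.findContours((l==l[262,350]).astype(np.uint8),0,1)[0],key=len)[:,0].astype(float)
W=np.array([onz(t,u,v,.025)[:2] for u,v in c]);D=W-ax
for lo in range(60,104,2):
    pass
e1=np.array([np.cos(np.radians(81.4)),np.sin(np.radians(81.4))]);n1=np.array([e1[1],-e1[0]])
a=D@e1;b=D@n1
for k in((a>.21)&(a<.30)&(b>.03),(a>.21)&(a<.30)&(b<-.03),(a>.125)&(a<.16)&(b>.02),(a>.125)&(a<.16)&(b<-.02),(a>.29)&(abs(b)<.05)):
    f=cv2.fitLine(W[k].astype(np.float32),2,0,.01,.01).ravel();print(k.sum(),np.degrees(np.arctan2(f[1],f[0])),a[k].mean(),b[k].mean())
(cx,cy),r=cv2.minEnclosingCircle(W[a<.05].astype(np.float32));print("foot",cx,cy,r)
print(rel([.467,-.006,.15],82),rel([.467,-.006,.05],82))
E
```

```text
[array([0.67088622, 0.32952306, 0.025     ]), array([0.54982274, 0.34739136, 0.025     ])]
mid dir 78.36452055293427 0.31462253024286113
edge normal 81.6040742629527 0.12237500660494811
24 78.65095 0.2540927049731673 0.08060444207778804
25 78.112434 0.2552001807377954 -0.04788428264408823
9 77.0194 0.14276122856201293 0.060582954897958126
10 80.77683 0.14160833105870027 -0.04012635317941665
32 -2.813386 0.31439717232940434 -0.0075568102723941166
foot 0.5482804775238037 0.030718177556991577 0.1132628545165062
[-4.414e-01 -5.217e-01  7.250e-02 -1.700e-03 -1.000e-04 -2.062e-01] [-4.414e-01 -5.215e-01  1.725e-01 -1.700e-03 -1.000e-04 -2.062e-01]
```

Request:
step_arm(
  steps=[-0.04,-0.047,0,0,0,0,0.5,-0.08,-0.094,0,0,0,0,0.5,-0.12,-0.142,0,0,0,-0.02,0.5,-0.16,-0.19,0,0,0,-0.04,0.5,-0.2,-0.237,0,0,0,-0.06,0.5,-0.24,-0.284,0,0,0,-0.08,0.5,-0.28,-0.332,0,0,0,-0.1,0.5,-0.32,-0.379,0,0,0,-0.13,0.5,-0.36,-0.426,0.02,0,0,-0.16,0.5,-0.4,-0.474,0.04,0,0,-0.19,0.5,-0.441,-0.522,0.07,0,0,-0.206,0.5,-0.441,-0.522,0.07,0,0,-0.206,0.5],
  newtons=15,
)

```text
t: 1.6
tcp_pos: [0.466, -0.0095, 0.151]
eef_rot: [0.073, 0.997, -0.001, -0.001]
force: [-0.2, 1.1, -0.3]
grip_width: 0.0438
finger_force: 0.0
```

Run:
```python
from h import *
s=get_state();print(s["joints"].round(2),s["tcp_pos"],rel([.467,-.006,.05],82))
```

```text
[-0.37  0.22  0.34  2.11 -0.1   0.84  1.46] [ 0.46604514 -0.00945882  0.15101643] [-0.0007  0.0038  0.101  -0.0022 -0.0026 -0.0069]
```

Request:
step_arm(
  steps=[0,0.003,0.04,0,0,0,0.5,0,0.003,0.08,0,0,0,0.5,0,0.003,0.1,0,0,0,0.5,0,0.003,0.1,0,0,0,0.1,0,0.003,0.1,0,0,0,0.0,0,0.003,0.1,0,0,0,0.0,0,0.003,0.1,0,0,0,0.0],
  newtons=12,
)

```text
t: 2.48
tcp_pos: [0.4669, -0.0029, 0.0532]
eef_rot: [0.07, 0.998, -0.0, -0.0]
force: [-1.9, 2.1, 2.6]
grip_width: 0.0115
finger_force: 11.8
```

Run:
```python
from h import *
s=get_state();p=s["tcp_pos"];print(p,s["force"],s["grip_width"])
c=np.array([.5475,.0305]);a0=np.degrees(np.arctan2(*(p[:2]-c)[::-1]))%360;print(a0,np.hypot(*(p[:2]-c)))
for a in np.linspace(204.6,138,13)[1:]:
    q=c+.088*np.array([np.cos(np.radians(a)),np.sin(np.radians(a))]);print(round(a),rel([*q,p[2]],82)[:3].round(3))
```

```text
[ 0.46687639 -0.0029168   0.05317984] [-1.90225059  2.14436589  2.56170608] 0.011457454752306608
202.51298027471972 0.08727456251560986
199 [ 0.003  0.004 -0.   ]
194 [ 0.007  0.012 -0.   ]
188 [ 0.009  0.02  -0.   ]
182 [ 0.011  0.028 -0.   ]
177 [ 0.012  0.037 -0.   ]
171 [ 0.013  0.045 -0.   ]
166 [ 0.012  0.054 -0.   ]
160 [ 0.011  0.062 -0.   ]
155 [ 0.009  0.071 -0.   ]
149 [ 0.006  0.079 -0.   ]
144 [ 0.002  0.086 -0.   ]
138 [-0.002  0.094 -0.   ]
```

Request:
step_arm(
  steps=[0.003,0.004,0,0,0,0,0,0.007,0.012,0,0,0,0,0,0.009,0.02,0,0,0,0,0,0.011,0.028,0,0,0,0,0,0.012,0.037,0,0,0,0,0,0.013,0.045,0,0,0,0,0,0.012,0.054,0,0,0,0,0,0.011,0.062,0,0,0,0,0,0.009,0.071,0,0,0,0,0,0.006,0.079,0,0,0,0,0,0.002,0.086,0,0,0,0,0,-0.002,0.094,0,0,0,0,0],
)

```text
t: 3.98
tcp_pos: [0.4824, 0.0905, 0.0522]
eef_rot: [0.07, 0.998, -0.0, -0.0]
force: [-0.2, -1.8, -0.8]
grip_width: 0.0114
finger_force: 12.0
```

Request:
step_arm(
  steps=[0,0,0,0,0,0,0,0,0,0,0,0,0,0.3,0,0,0,0,0,0,0.3,0,0,-0.06,0,0,0,0.3,-0.005,0,-0.12,0,0,0,0.3,0.06,0,-0.12,0,0,0,0.3,0.06,0.03,-0.12,0,0,0,0.3],
)

```text
t: 4.85
tcp_pos: [0.4213, 0.1261, 0.1718]
eef_rot: [0.071, 0.997, -0.0, -0.003]
force: [0.7, -0.5, 0.8]
grip_width: 0.0264
finger_force: 0.0
```

Run:
```python
from meas import *
print(get_state()["tcp_pos"])
t=get_image("top");s=get_image("side");posts(t,s)
np.savez("top1.npz",**t);np.savez("side1.npz",**s)
crop(t,260,190,140,100,5.7,"pics/t1.png")
```

```text
[0.42129337 0.12605816 0.17180956]
[349 225   3   4   8] [350.4 226.9] [0.629  0.0591 0.0635] top 3 [0.6306 0.0595 0.079 ]
[381 254   4   3  10] [382.5 255. ] [ 0.5269 -0.0518  0.067 ] top 5 [ 0.5274 -0.0522  0.0798]
[380 240   7  13  48] [382.8 245.7] [0.6295 0.054  0.06  ] top 19 [0.6315 0.0543 0.0768]
[395 273  18   8  67] [403.6 276.8] [ 0.5785 -0.0355  0.0485] top 0 
[346 285   2   3   5] [346.6 286.2] [0.48   0.0835 0.038 ] top 0 
[400 289   6  12  36] [402.8 295.2] [ 0.525  -0.057   0.0549] top 11 [ 0.5262 -0.0567  0.0759]
[361 302  20   8  89] [370.5 305.7] [0.4591 0.0022 0.0469] top 0
```

View pics/t1.png

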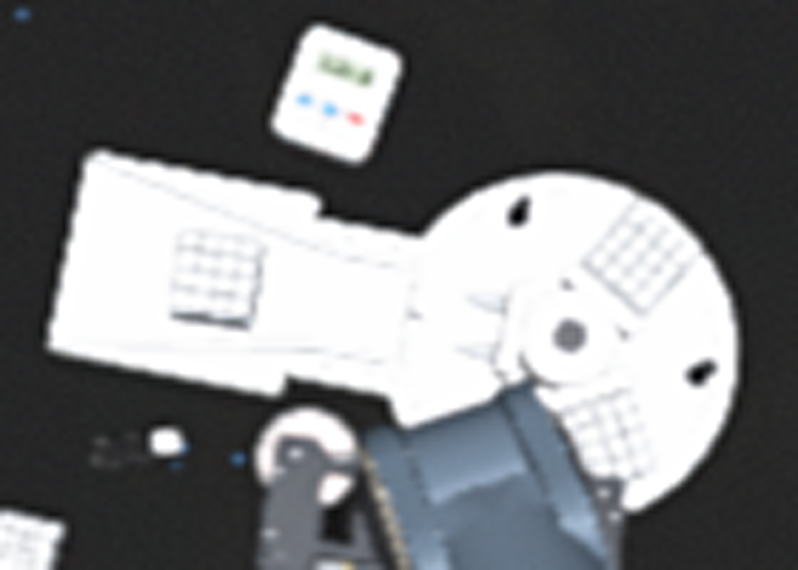

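The top crop shows the bay's pegs near (485,325) now pointing along the ramp, with the rack untouched at (217,278). The bay is at about 77° and the ramp at about 78°, so I can push the rack.

Run:
```python
from h import *
s=get_state();print(s["joints"].round(2),rel([.608,.315,.15],-12))
```

```text
[-0.67  0.15  0.31  2.12 -0.06  0.87  1.11] [-1.5510e-01  2.0660e-01  2.4000e-02  3.3000e-03 -1.2000e-03  1.6451e+00]
```

Request:
step_arm(
  steps=[-0.02,0.02,0,0,0,0.17,0.2,-0.04,0.04,0,0,0,0.34,0.2,-0.06,0.065,0,0,0,0.51,0.2,-0.08,0.09,0,0,0,0.68,0.2,-0.095,0.12,0,0,0,0.85,0.2,-0.11,0.14,0,0,0,1.02,0.2,-0.125,0.16,0,0,0,1.19,0.2,-0.14,0.18,0,0,0,1.36,0.2,-0.155,0.2,0.01,0,0,1.53,0.2,-0.155,0.207,0.024,0,0,1.645,0.2,-0.155,0.207,0.024,0,0,1.645,0.2],
)

```text
t: 6.32
tcp_pos: [0.6089, 0.3117, 0.1469]
eef_rot: [0.778, 0.628, -0.001, 0.0]
force: [-0.1, -0.1, 0.5]
grip_width: 0.0173
finger_force: 0.0
```

Run:
```python
from h import *
s=get_state();print(s["joints"].round(2),rel([.608,.315,.043],-12))
```

```text
[-0.92  0.6   0.58  1.61 -0.37  1.04 -0.44] [ 0.0033 -0.0014  0.1039 -0.0014  0.0024 -0.0022]
```

Request:
step_arm(
  steps=[0.003,0,0.05,0,0,0,0.2,0.003,0,0.102,0,0,0,0.2,0.003,0,0.102,0,0,0,0.2,-0.01,0,0.102,0,0,0,0.2,-0.02,0,0.102,0,0,0,0.2,-0.03,0,0.102,0,0,0,0.2,-0.04,0,0.102,0,0,0,0.2,-0.05,0,0.102,0,0,0,0.2,-0.06,0,0.102,0,0,0,0.2,-0.07,0,0.102,0,0,0,0.2,-0.08,0,0.102,0,0,0,0.2,-0.08,0,0.102,0,0,0,0.2],
)

```text
t: 7.82
tcp_pos: [0.5924, 0.2324, 0.047]
eef_rot: [0.779, 0.627, 0.0, 0.0]
force: [1.4, 0.4, 0.8]
grip_width: 0.0176
finger_force: 0.5
```

Run:
```python
from h import *
st=get_state();c=np.array([.5475,.0305]);e=np.array([np.cos(np.radians(78)),np.sin(np.radians(78))]);n=np.array([e[1],-e[0]])
print(st["tcp_pos"],(st["tcp_pos"][:2]-c)@e,(st["tcp_pos"][:2]-c)@n,st["force"])
s=get_image("side");np.savez("side2.npz",**s);crop(s,270,195,160,130,4.6,"pics/s2.png")
```

```text
[0.59244303 0.2324031  0.04695222] 0.20683521765441648 0.001982899469868517 [1.36570626 0.3806494  0.8022459 ]
```

View pics/s2.png

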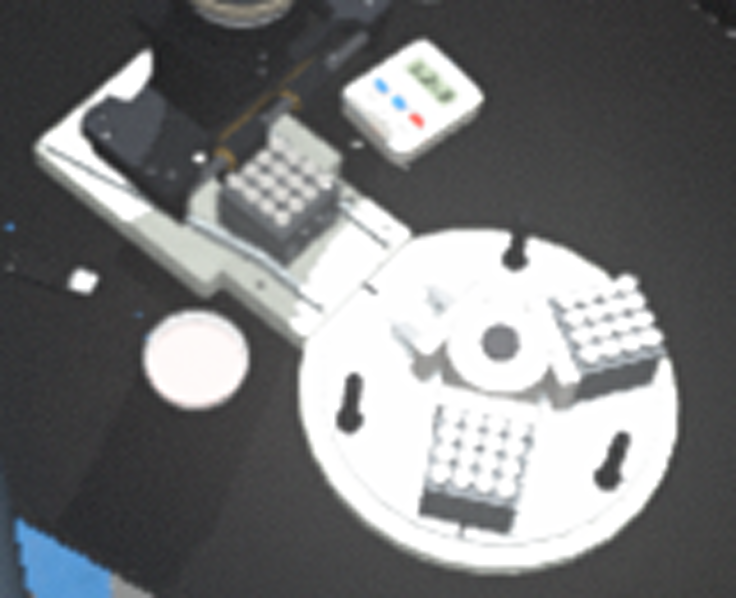

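The side crop shows the rack, near (278,190), moving straight down the ramp toward the throat. The pegs near (415,315) face it and the bystanders haven't moved. I'll keep pushing.

Request:
step_arm(
  steps=[-0.008,0,0.002,0,0,0,0.2,-0.016,0,0.002,0,0,0,0.2,-0.024,0,0.002,0,0,0,0.2,-0.032,0,0.002,0,0,0,0.2,-0.04,0,0.002,0,0,0,0.2,-0.048,0,0.002,0,0,0,0.2,-0.055,0,0.002,0,0,0,0.2,-0.062,0,0.002,0,0,0,0.2,-0.069,0,0.002,0,0,0,0.2,-0.076,0,0.002,0,0,0,0.2,-0.08,0,0.002,0,0,0,0.2,-0.083,0,0.002,0,0,0,0.2],
)

```text
t: 9.38
tcp_pos: [0.5746, 0.1522, 0.0445]
eef_rot: [0.779, 0.628, -0.0, -0.0]
force: [0.2, 1.4, -1.2]
grip_width: 0.0172
finger_force: 0.4
```

Request:
step_arm(
  steps=[-0.003,0,0,0,0,0,0.2,-0.006,0,0,0,0,0,0.2,-0.009,0,0,0,0,0,0.2,-0.012,0,0,0,0,0,0.2,-0.012,0,0,0,0,0,0.2],
)

```text
t: 10.0
tcp_pos: [0.5719, 0.14, 0.0445]
eef_rot: [0.779, 0.627, -0.0, 0.0]
force: [-0.1, 0.5, -0.4]
grip_width: 0.0175
finger_force: 0.0
```

```bash
cat > chk.py <<'E'
from meas import *
st=get_state();c=np.array([.5475,.0305]);e=np.array([np.cos(np.radians(78)),np.sin(np.radians(78))]);n=np.array([e[1],-e[0]])
print(st["tcp_pos"],(st["tcp_pos"][:2]-c)@e,(st["tcp_pos"][:2]-c)@n,st["force"])
s=get_image("side");t=get_image("top");posts(t,s)
for d in(t,s):
    Q=cloud(d);D=Q[...,:2]-c;a=D@e;b=D@n
    k=(Q[...,2]>.06)&(Q[...,2]<.078)&(abs(b)<.032)&(a>.03)&(a<.16)&(d["pixels"].min(2)>120);print("rack",k.sum(),np.percentile(a[k],[2,50,98]).round(4),np.percentile(b[k],[2,50,98]).round(4))
E
python3 chk.py
python3 - <<'E'
from h import *
crop(get_image("side"),320,215,120,100,6,"pics/s3.png")
E
```

```text
[0.57192958 0.14004465 0.04450785] 0.11223002781298595 0.0011201262400516653 [-0.12735307  0.4542934  -0.44058527]
[351 224   1   5   5] [351. 226.] [0.6314 0.0572 0.0675] top 3 [0.6332 0.0581 0.0777]
[381 254   4   3  10] [382.5 255. ] [ 0.5269 -0.0519  0.0668] top 4 [ 0.528  -0.0524  0.0797]
[353 238   3   4   5] [354.2 239.4] [0.5858 0.123  0.0953] top 5 [0.5858 0.123  0.0953]
[380 240   7  12  45] [382.8 245.5] [0.6298 0.0542 0.0605] top 18 [0.6312 0.0545 0.0764]
[343 257  27  17 113] [352.1 264.8] [0.539  0.1    0.0489] top 0 
[395 273  18   9  72] [403.6 276.8] [ 0.5786 -0.0353  0.0482] top 0 
[343 276   6  13  46] [346. 282.] [0.481  0.0873 0.0566] top 16 [0.4828 0.0882 0.0759]
[400 290   6  11  33] [402.9 295.2] [ 0.5246 -0.0573  0.056 ] top 9 [ 0.5254 -0.0568  0.0769]
[362 302  19   8  90] [370.9 305.7] [0.4592 0.0012 0.0477] top 0 
rack 43 [0.0304 0.0351 0.0404] [-0.024   0.0058  0.0283]
rack 305 [0.0306 0.0632 0.0906] [-0.0237 -0.0008  0.0263]
```

View pics/s3.png

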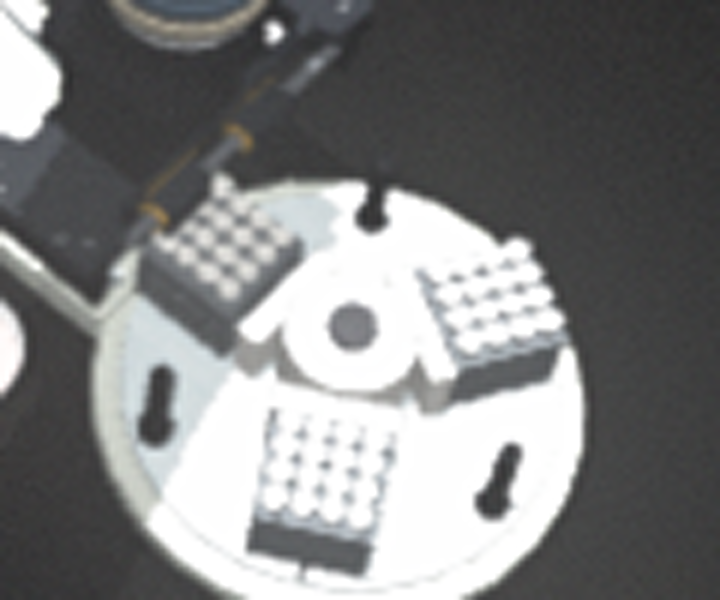

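The side crop shows the rack on the pegs, near (220,255), almost at the hub plate. I'll press on until the force rises.

Request:
step_arm(
  steps=[-0.001,0,0,0,0,0,0.2,-0.002,0,0,0,0,0,0.2,-0.003,0,0,0,0,0,0.2,-0.004,0,0,0,0,0,0.2,-0.004,0,0,0,0,0,0.2],
)

```text
t: 10.78
tcp_pos: [0.5714, 0.1368, 0.0446]
eef_rot: [0.779, 0.628, 0.0, 0.0]
force: [0.2, 2.1, -0.3]
grip_width: 0.0172
finger_force: 0.6
```

Request:
step_arm(
  steps=[-0.001,0,0,0,0,0,0.2,-0.002,0,0,0,0,0,0.2,-0.003,0,0,0,0,0,0.2,-0.003,0,0,0,0,0,0.2],
)

```text
t: 11.28
tcp_pos: [0.5708, 0.1342, 0.0446]
eef_rot: [0.779, 0.628, 0.0, -0.0]
force: [1.4, 1.9, -0.0]
grip_width: 0.0176
finger_force: 1.2
```

Request:
step_arm(
  steps=[-0.001,0,0,0,0,0,0.2,-0.002,0,0,0,0,0,0.2,-0.003,0,0,0,0,0,0.2,-0.003,0,0,0,0,0,0.2],
)

```text
t: 11.78
tcp_pos: [0.5707, 0.1342, 0.0447]
eef_rot: [0.778, 0.628, 0.002, -0.001]
force: [2.2, 7.8, -1.5]
grip_width: 0.0178
finger_force: 3.9
```

Request:
step_arm(
  steps=[-0.001,0,0,0,0,0,0.2,-0.002,0,0,0,0,0,0.2,-0.002,0,0,0,0,0,0.2],
)

```text
t: 12.15
tcp_pos: [0.5705, 0.1342, 0.0448]
eef_rot: [0.778, 0.629, 0.003, -0.002]
force: [3.4, 11.8, -1.8]
grip_width: 0.0174
finger_force: 5.6
```

The rack has stopped firmly, so I'll back off and check it.

Request:
step_arm(
  steps=[0.02,0,0,0,0,0,0.2,0.06,0,0,0,0,0,0.2,0.1,0,-0.05,0,0,0,0.2,0.14,0,-0.1,0,0,0,0.2,0.17,0,-0.12,0,0,0,0.2,0.17,0,-0.12,0,0,0,0.2],
)

```text
t: 12.9
tcp_pos: [0.6061, 0.2986, 0.166]
eef_rot: [0.777, 0.629, 0.001, 0.0]
force: [0.5, -1.0, -0.3]
grip_width: 0.0175
finger_force: 0.0
```

```bash
python3 chk.py
python3 - <<'E'
from h import *
t=get_image("top")
crop(t,310,210,90,75,8,"pics/t4.png")
# compare the three racks: radial distance of cap pixels from the axis
Q=cloud(t);c=np.array([.5475,.0305])
for a in (77,197,-43):
    e=np.array([np.cos(np.radians(a)),np.sin(np.radians(a))]);n=np.array([-e[1],e[0]]);D=Q[...,:2]-c
    k=(Q[...,2]>.06)&(Q[...,2]<.085)&(D@e>.046)&(D@e<.125)&(abs(D@n)<.035)
    r=cv2.minAreaRect((Q[k][:,:2]*1000).astype(np.float32));p=np.array(r[0])/1000-c
    print(a,k.sum(),"outer",np.percentile((D@e)[k],98).round(4),"lat",np.percentile((D@n)[k],[2,98]).round(4),"z",np.median(Q[k][:,2]).round(4),np.percentile((D@e)[k],50).round(4))
E
```

```text
[0.60612511 0.29856224 0.16596696] 0.2743932801100535 0.0016107369947081813 [ 0.49044039 -1.01834428 -0.30470852]
[349 225   3   4   9] [350.2 226.9] [0.6291 0.0595 0.0628] top 3 [0.6304 0.0596 0.0796]
[381 253   4   4  11] [382.4 254.7] [ 0.5284 -0.0522  0.062 ] top 5 [ 0.5292 -0.0527  0.0773]
[341 267   3   3   8] [342.1 268.1] [0.4813 0.092  0.0712] top 4 [0.4825 0.0915 0.0821]
[380 240   6  13  42] [382.5 245.4] [0.6294 0.055  0.061 ] top 17 [0.6308 0.055  0.0764]
[345 260  14  14  47] [351.6 266.2] [0.5356 0.0996 0.0463] top 0 
[396 272  17   9  66] [403.9 276.4] [ 0.58   -0.0357  0.0486] top 0 
[344 277   4  12  32] [346.  282.7] [0.4793 0.0863 0.0566] top 9 [0.481  0.0876 0.0757]
[401 289   6  12  36] [403.4 294.6] [ 0.5265 -0.0576  0.0567] top 11 [ 0.5278 -0.0568  0.0768]
[362 302  19   8  82] [371.3 305.9] [4.593e-01 2.000e-04 4.740e-02] top 0 
rack 253 [0.031  0.0623 0.0937] [-0.026   0.0013  0.027 ]
rack 390 [0.0316 0.0591 0.0902] [-0.0264 -0.0037  0.0236]
77 207 outer 0.0941 lat [-0.0248  0.0272] z 0.0692 0.0705
197 196 outer 0.0906 lat [-0.0258  0.0265] z 0.0694 0.0687
-43 190 outer 0.0928 lat [-0.0224  0.0287] z 0.0702 0.0704
```

View pics/t4.png

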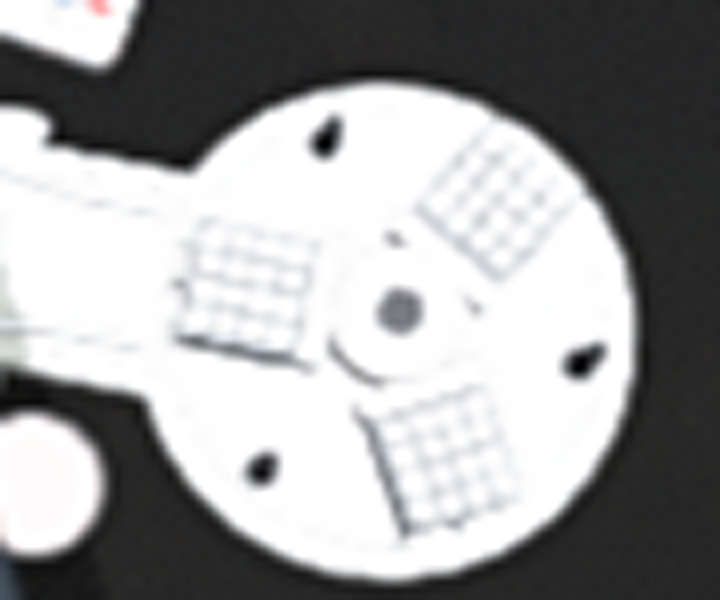

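The top crop shows the rack, near (250,290), on the pegs and level with the two fixed racks. Its outer edge measures 94 mm from the axis, as expected. One firmer push will rule out a jam.

Request:
step_arm(
  steps=[-0.03,0,0.02,0,0,0,0.2,-0.07,0,0.07,0,0,0,0.2,-0.11,0,0.12,0,0,0,0.2,-0.15,0,0.12,0,0,0,0.2,-0.165,0,0.12,0,0,0,0.2,-0.17,0,0.12,0,0,0,0.2,-0.175,0,0.12,0,0,0,0.2,-0.175,0,0.12,0,0,0,0.2],
)

```text
t: 14.05
tcp_pos: [0.5687, 0.135, 0.0442]
eef_rot: [0.777, 0.629, 0.004, -0.005]
force: [2.7, 20.8, -6.4]
grip_width: 0.0174
finger_force: 9.9
```

Request:
step_arm(
  steps=[-0.003,0,0,0,0,0,0.2,-0.006,0,0,0,0,0,0.2,-0.008,0,0,0,0,0,0.2,-0.008,0,0,0,0,0,0.2],
)

```text
t: 14.55
tcp_pos: [0.568, 0.135, 0.0444]
eef_rot: [0.776, 0.631, 0.008, -0.007]
force: [4.7, 32.3, -9.7]
grip_width: 0.0173
finger_force: 16.3
```

Request:
step_arm(
  steps=[0.03,0,0,0,0,0,0.2,0.08,0,0,0,0,0,0.2,0.12,0,-0.05,0,0,0,0.2,0.16,0,-0.1,0,0,0,0.2,0.18,0,-0.12,0,0,0,0.2,0.18,0,-0.12,0,0,0,0.2,0.18,0,-0.12,0,0,0,0.2],
)

```text
t: 15.42
tcp_pos: [0.6041, 0.2898, 0.163]
eef_rot: [0.779, 0.627, -0.002, 0.0]
force: [-0.1, -0.6, 0.1]
grip_width: 0.0175
finger_force: 0.0
```

```bash
python3 chk.py | tail -2; python3 -c "
from cell import hand_in;print(hand_in())"
```

```text
rack 260 [0.0318 0.065  0.0957] [-0.0249  0.0011  0.0263]
rack 402 [0.0315 0.061  0.0915] [-0.0264 -0.0037  0.0252]
the job is handed in; nothing more can be done
None
```

I turned the empty bay to the ramp and pushed the rack onto the pegs until it stopped hard against the hub at 32 N, then handed the job in at about 15.5 s; no verdict was returned.

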